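Refit the mains cover of an amplifier over its studs

ROBOT

A 6-joint arm with a two-finger parallel gripper is mounted at the origin on the work surface. World frame = base frame: x ahead of the robot, y to its left, z up, the work surface at z = 0. Lengths are in m, angles in rad, forces in N, time in s.
With the tool pointing down it reaches from about 0.25 to 0.775 m from the base axis. Payload 4 kg.
Tool frame: the origin (TCP) lies between the finger pads; the fingertips stand tip_extent ahead of it and the grasp point (between the pads) is the TCP (tip_extent is the distance from the TCP to the fingertips, in m); z points along the fingers, y is the line along which they close (so a half turn about z gives the same grasp; the last joint's range is limited). The gripper opens to 85 mm and grips with 20 to 120 N. Pads are 22 mm wide; open, the fingers measure 114 mm over their backs; the gripper's body (76 mm by 85 mm) begins 54 mm behind the grasp point. The pads swing forward as they close: fully open they stand 13 mm farther back than shut.
Start: joints at [-1.446, 0.087, 1.371, -0, 1.684, -0.103], TCP at [0.124, -0.536, 0.25] pointing down, gripper open.
Joint ranges: [-3.1, 3.1], [-0.76, 2.03], [0.27, 2.55], [-1.08, 4.22], [0.17, 2.65], [-2.57, 2.57]. Speed limits (rad/s): [2.79, 2.79, 3.14, 3.14, 3.14, 3.14].

INTERFACE

Orientations are given as a rotation vector (axis times angle).
In Python, from cell import sense, read_camera, camera_model, finish_job, outline_of, tip_extent gives the robot as it stands.
- The arm moves only by the shell command python3 -m handwheel 'ROWS' [FORCE]. ROWS is JSON, a list of rows, each a list of 3 entries, a list of its own where there are three numbers: the shift along the world's x, y, z in cm, then the turn about the world's z in degrees, then the finger opening in cm, from 0 to 8.54. A call has 1 to 20 rows; each row is the pose to reach, as a shift and turn from the pose commanded when the call began; what a row does not reach only later rows make up. A row lasts 1/10 s, in which the tool goes at most 50 mm and 8.59 degrees, less where a joint would pass 70% of its speed; a pose out of reach is approached as far as the arm can. A call with a gripper value outside its range is refused whole. The fingers move at their own pace and stop on an object; FORCE is the grip in N (left out, the last holds). Time passes only in rows, so rows that repeat a pose let the fingers close. It gives the time, the measured TCP pose, the force, the opening and the grip force at its end, in the units of the state.
- sense(): the state, without advancing time (a new reading comes with each control period).
- read_camera(name): name is "scene" or "top" or "wrist"; returns (picture, depth): 420x560x3 uint8, blue, green, red; 420x560 float32, m along the optical axis (not along the pixel's ray), 0 where there is no reading.
- camera_model(name): a dict with "fx", "fy", "cx", "cy" (pixels), "distortion" ([k1, k2, p1, p2, k3] as OpenCV has them; the pictures are not rectified), "R" (3x3) and "t" (3): a world point X has camera coordinates R X + t. Camera axes: x right, y down, z forward; pixel columns grow to the right and rows downward; lengths in m; the calibration is good to about 2 mm. A picture is of the moment at which its call begins: read the wrist's pose just before it. camera_model takes no time and is no camera call; for the wrist camera it gives the pose at the moment of the call.
- finish_job(): hands the job in; it is judged then, once.
Trained networks look in the newest picture that a camera, given by its name, has taken for a name from the list of things; names that differ only in an ending like _2 or _b are one class to them, and where a whole thing is asked for, a point or a joint stands for the part that bears it (a point fixed in the world has none). Each returns a list of dicts, best first, with "conf" (0 to 1); they miss things now and then, are a little off and sometimes report something else, mostly with a low value. They report only what shows in the picture. A call takes as long as a camera call. They do not tell look-alikes from the thing itself.
- outline_of(camera, name): "pixels" (420x560 bool, what is visible of it) and "location" ([row, column] in pixels, amid what is visible of it).
The state is a dict: "time": time; "joints": joint angles; "joint_vel": joint speeds; "effort": joint torques, N m; "position": TCP position; "ee_rot": TCP orientation; "contact_force": force on the tool from outside, world axes, zero at the start; "wrist_torque": the same for the moment, N m; "opening": finger opening in m; "grip_force": force on a finger pad.
Only numpy, scipy, OpenCV 4.12 (cv2) and the standard library are available. Lean on these libraries where they do the work, as an engineer would, in place of code of your own. Each camera call takes 0.05 s, during which the arm holds its last target. There are 200 camera calls.

TASK

The open amplifier's aluminium mains cover lies on the bench. Fit it back inside the amplifier, feeling for the two brass studs with a light touch - their threads are easily spoiled, so never force it - until both have come up through its holes and the flange lies flat on the bracket all round. Then swing the clip with the red knob fully round over the flange, let go, and leave the other things on the bench where they are.

Things in the scene. Friction and masses are not known exactly. Their poses are not given: they have to be found in the camera images.
- amp: Small hi-fi amplifier, top off, fixed on the bench: steel pan 290 (x) by 280 (y) mm, origin at the centre of its underside, z up. Front panel at x = +145, 90 high; rear panel at x = -145, 75 high; side flanges 35 high. Transformer, heat sink and board fill x > 40, up to 82 high. The rear half holds the stud bracket and the clip. Over 40 N of the cover on the studs spoils their threads.
- bracket_stop (a point): Point of the amplifier, in its axes (x = -35, y = -14, z = 30 mm), in the plane of the flat top (seat) of the dark stud bracket. Two upright brass studs, 8 mm thick, chamfered, 10 mm high over the seat, stand on it 126 mm apart along y. Its feet are slotted: the midpoint between the studs is somewhere from 4 to 24 mm from this point towards +y (screwed tight, not measured); true in x.
- cover: Loose aluminium mains cover, 0.2-0.3 kg, lying upright on the bench: flat flange 96 (x) by 160 (y) by 3 mm, and on it a raised housing 44 (x) by 80 (y), top 33 mm over the underside, hollow (clears the low parts on the seat). Origin: centre of the underside, z up. Two 11 mm holes at x = 0, y = -63 and +63; fits either way round. Grip the housing across x. Fitted, y lies along the amplifier's y.
- clip (a joint): Swing clip in the amplifier, pivot at x = -102, y = 0, vertical. 0 = open, arm along the amplifier's -y, clear of the cover; grows anticlockwise from above; 1.57 = stop, arm along +x over the fitted flange. Starts at 0 to 0.2. Arm 36 mm long, 11 wide, 3 thick, underside 34.5 mm above the bench (1.5 over the fitted flange). About 1.5 N at the knob turns it; stays where left.
- clip_knob (a point): Centre of the top of the clip's upright red knob: a cylinder 10 mm across, standing 19 mm above the arm's top face, its top 56.5 mm above the bench, 20 mm from the pivot along the arm.
- screwdriver: Screwdriver lying on the bench; leave alone.
- nut_tray: Black tray 62 by 56 by 18 with brass nuts, on the bench; leave alone.
- cleaner: Bottle of cleaner, 150 high, standing at the back; leave alone.
- solder_reel: Solder reel 54 across, 44 high, black ends, at the back; leave alone.
There are look-alikes about, which are no part of the job. Of the things like the cover, leave any that is green or orange; of the rest the larger one is meant.

How it is judged:
On the way:
1. the cover lies flush on the bracket, both studs through its holes, the clip not yet over it (z of cover in the frame of amp between 0.027 and 0.0325 m and x of cover in the frame of amp between -0.041 and -0.029 m and y of cover in the frame of amp between -0.013 and 0.013 m and angle between cover's own z axis and vertical below 0.03 rad and angle between the y axis of cover and the y axis of amp, either way round below 0.06 rad and value of joint clip below 0.6 rad), for 0.2 s.
At the end, for the whole second after the job is handed in: Cover released and at rest on the bracket: underside within 2.5 mm of the seat, level within 0.03 rad, along the amplifier within 0.06 rad (both studs through its holes), and the clip turned over its flange past 1.4 rad (z of cover in the frame of amp between 0.027 and 0.0325 m and x of cover in the frame of amp between -0.041 and -0.029 m and y of cover in the frame of amp between -0.013 and 0.013 m and angle between cover's own z axis and vertical below 0.03 rad and angle between the y axis of cover and the y axis of amp, either way round below 0.06 rad and value of joint clip above 1.4 rad and linear speed of cover below 0.02 m/s); the robot touches nothing.
It fails at once if the cover is forced against the amplifier with more than 40 N (contact force between cover and amp above 40 N).
It fails at once if one of the four other loose things on the bench is moved by more than 30 mm (distance of any of screwdriver, nut_tray, cleaner, solder_reel from where it was at the start of the episode above 0.03 m).
It also fails if it takes over 72 s, if anything falls off the work surface, if the arm or the gripper's body presses on something with over 40 N, if the wrist force passes 120 N, or if a joint passes its speed limit or range.

## Working session

There is one attempt and no reset: what is moved stays moved. The work goes in short steps, Python scripts to look and compute and a shell command to move; the robot and the scene stay as the last step left them, time stands still between calls to the robot, and variables do not carry over. Pictures are saved under pics/ and viewed, at most 13 in all, crops included, and the job is handed in when it is done.

```bash
mkdir -p pics; cat > h.py <<'E'
import numpy as np, cv2
from cell import *
def shot(n):
    m=camera_model(n); p,d=read_camera(n); return m,p,d
def pts(m,d,mask):
    r,c=np.nonzero(mask&(d>0)); z=d[r,c]
    K=np.array([[m['fx'],0,m['cx']],[0,m['fy'],m['cy']],[0,0,1.]])
    u=cv2.undistortPoints(np.stack([c,r],1).astype(float)[:,None],K,np.array(m['distortion']))[:,0]
    C=np.c_[u*z[:,None],z]
    return (C-np.array(m['t']))@np.array(m['R'])
E
python3 - <<'E'
from h import *
print(sense()['position'],tip_extent if not callable(tip_extent) else tip_extent())
ims=[]
for n in ['top','scene']:
    m,p,d=shot(n); cv2.imwrite(f'pics/{n}0.png',p)
    print(n,np.round(-np.array(m['R']).T@m['t'],3))
    np.savez(n+'0.npz',p=p,d=d)
    for k in ['cover','amp','clip','clip_knob']:
        for o in outline_of(n,k):
            P=pts(m,d,o['pixels'])
            print(k,round(o['conf'],2),np.round(o['location']),o['pixels'].sum(),np.round(np.median(P,0),3) if len(P) else '',np.round(np.percentile(P,[2,98],axis=0),3).tolist() if len(P) else '')
E
```

```text
[ 0.1241513  -0.53533083  0.24909761] 0.019
top [ 0.453 -0.041  1.194]
cover 0.83 [255. 380.] 1328 [ 0.415 -0.308  0.003] [[0.378, -0.369, -0.002], [0.452, -0.252, 0.028]]
cover 0.8 [188. 363.] 2223 [ 0.598 -0.259  0.004] [[0.539, -0.34, -0.002], [0.658, -0.186, 0.036]]
cover 0.68 [333. 394.] 2371 [ 0.214 -0.337  0.004] [[0.149, -0.42, -0.001], [0.272, -0.263, 0.036]]
cover 0.57 [105. 316.] 974 [ 0.811 -0.14   0.003] [[0.782, -0.191, -0.002], [0.85, -0.09, 0.025]]
amp 0.58 [196. 160.] 13744 [0.569 0.262 0.026] [[0.411, 0.124, 0.009], [0.717, 0.399, 0.087]]
scene [0.999 0.597 0.653]
cover 0.95 [261. 142.] 997 [ 0.818 -0.122  0.002] [[0.78, -0.189, -0.001], [0.847, -0.084, 0.024]]
cover 0.9 [197. 201.] 1337 [ 0.608 -0.237  0.005] [[0.538, -0.324, 0.0], [0.658, -0.179, 0.035]]
cover 0.66 [164. 241.] 564 [ 0.423 -0.295  0.005] [[0.375, -0.365, 0.0], [0.449, -0.253, 0.028]]
cover 0.65 [143. 290.] 770 [ 0.222 -0.317  0.005] [[0.152, -0.417, 0.001], [0.274, -0.26, 0.036]]
amp 0.83 [302. 355.] 22345 [0.569 0.281 0.031] [[0.402, 0.117, 0.011], [0.725, 0.41, 0.089]]
clip_knob 0.44 [265. 375.] 119 [0.462 0.235 0.038] [[0.45, 0.216, 0.034], [0.467, 0.255, 0.057]]
```

View pics/top0.png

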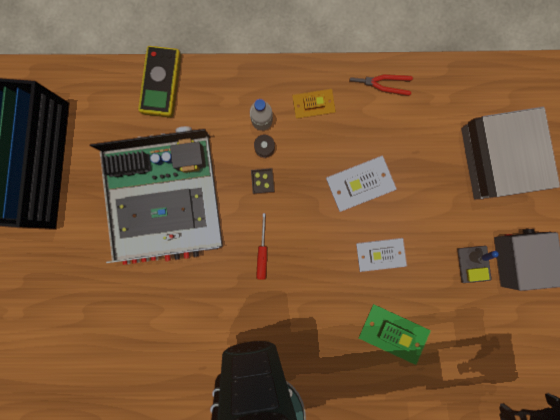

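View pics/scene0.png

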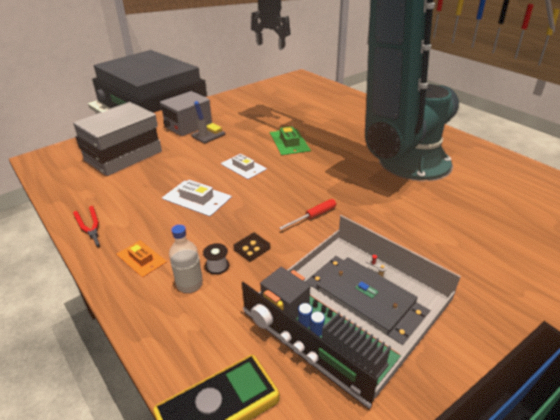

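Candidates for the cover in the top view are orange (105,316), large silver (188,363), small silver (255,380) and green (333,394). I choose the large silver one and will check it in a close crop.

```bash
cat >> h.py <<'E'
def cover(n,near,tol=.06):
    m,p,d=shot(n)
    for o in outline_of(n,'cover'):
        P=pts(m,d,o['pixels'])
        if len(P)<50: continue
        if np.linalg.norm(np.median(P[:,:2],0)-near)>tol: continue
        ztop=np.percentile(P[:,2],97)
        hs=P[P[:,2]>ztop-.008]
        for Q,nm in((P,'flange'),(hs,'house')):
            (c,s,a)=cv2.minAreaRect(Q[:,:2].astype(np.float32))
            if s[0]>s[1]: a+=90   # long axis direction = a+90
            print(nm,np.round(c,4),np.round(s,4),'long axis deg',round((a+90)%180,1),'z',np.round(np.percentile(Q[:,2],[5,50,97]),4))
    return m,p,d
E
python3 - <<'E'
from h import *
from scipy.spatial.transform import Rotation as R
s=sense(); print(np.round(R.from_rotvec(s['ee_rot']).as_matrix(),2)); m=camera_model('wrist'); Rm=np.array(m['R']);print('wristcam',np.round(-Rm.T@m['t'],3),np.round(Rm[2],2))
for n in('top','scene'):
    m,p,d=cover(n,[.598,-.255])
    for o in outline_of(n,'amp')[:1]:
        P=pts(m,d,o['pixels']); print('amp',cv2.minAreaRect(P[:,:2].astype(np.float32)))
    if n=='top': A=cv2.resize(p[150:225,315:415],(800,600),interpolation=3)
    if n=='top': B=cv2.resize(p[125:270,90:230],(560,580),interpolation=3); 
cv2.imwrite('pics/c1.png',np.hstack([cv2.resize(A,(380,380)),cv2.resize(B,(400,380))]))
E
```

```text
[[ 0.97  0.23  0.  ]
 [ 0.23 -0.97 -0.  ]
 [ 0.    0.   -1.  ]]
wristcam [ 0.198 -0.52   0.375] [-0.28 -0.07 -0.96]
flange [ 0.5992 -0.2619] [0.1008 0.1646] long axis deg 111.6 z [-0.0009  0.004   0.0357]
house [ 0.6001 -0.2611] [0.044  0.0806] long axis deg 111.5 z [0.029  0.0331 0.0374]
amp ((0.5696223974227905, 0.26885858178138733), (0.34688082337379456, 0.3124665915966034), 9.53853988647461)
flange [ 0.5948 -0.2618] [0.1053 0.1629] long axis deg 110.2 z [0.0014 0.005  0.035 ]
house [ 0.6    -0.2611] [0.0467 0.0845] long axis deg 111.1 z [0.0282 0.0334 0.0358]
amp ((0.5695794820785522, 0.24901437759399414), (0.3149729073047638, 0.3099289834499359), 8.599449157714844)
```

View pics/c1.png

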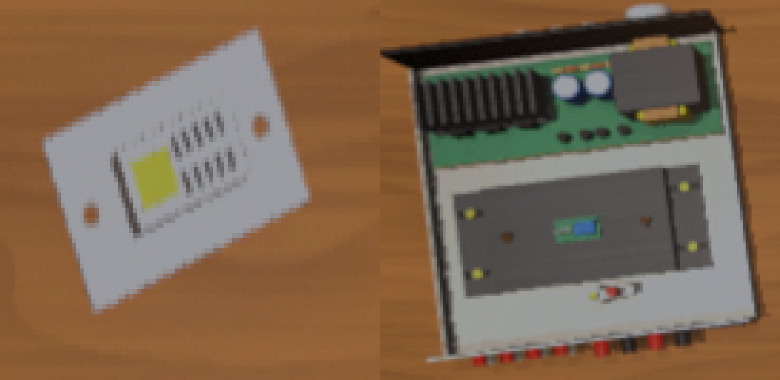

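Left crop: the large silver cover, with two holes and a yellow label. Right crop: the bracket, with what look like the two studs at crop (507,237) and (647,220), and the red-knobbed clip at (612,292). I'll move above the cover now.

```bash
python3 -m handwheel '[[[4.3,2.5,0],8.5,8.5],[[8.6,5,0],17,8.5],[[12.9,7.5,0],25.5,8.5],[[17.2,10,0],34,8.5],[[21.5,12.5,0],42.5,8.5],[[25.8,15,0],51,8.5],[[30.1,17.5,0],59,8.5],[[34.4,20,0],67,8.5],[[38.7,22.5,0],75,8.5],[[43,25,0],83,8.5],[[46,26.5,0],91,8.5],[[47.6,27.5,0],98,8.5],[[47.6,27.5,-3],98,8.5],[[47.6,27.5,-6],98,8.5],[[47.6,27.5,-6],98,8.5]]'
python3 - <<'E'
from h import *
m,p,d=cover('wrist',[.6,-.26]); cv2.imwrite('pics/w1.png',p)
s=sense(); print(np.round(s['position'],4),s['contact_force'])
E
```

```text
time: 2.3
position: [0.598, -0.2592, 0.1841]
ee_rot: [-1.771, -2.581, 0.002]
contact_force: [-0.2, 0.9, -0.6]
opening: 0.0853
grip_force: 0.0
flange [ 0.6008 -0.2602] [0.0989 0.1612] long axis deg 111.2 z [0.0029 0.0044 0.035 ]
house [ 0.6005 -0.2602] [0.044  0.0801] long axis deg 111.3 z [0.0329 0.0341 0.0354]
[ 0.5999 -0.2607  0.1899] [ 0.11249241 -0.11640617  0.25252522]
```

View pics/w1.png

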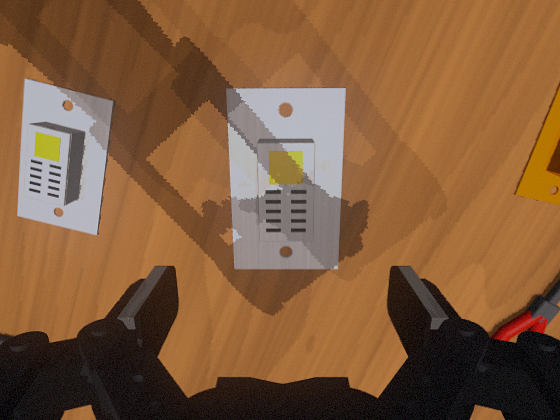

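The wrist view shows the large silver cover centred at (285,180) between the fingers, with the small one at left (65,160). I descend and grip.

```bash
python3 -m handwheel '[[[0,0,-4],0,8.5],[[0,0,-8],0,8.5],[[0,0,-12],0,8.5],[[0,0,-15],0,8.5],[[0,0,-16.4],0,8.5],[[0,0,-16.4],0,8.5],[[0,0,-16.4],0,4],[[0,0,-16.4],0,4],[[0,0,-16.4],0,4],[[0,0,-16.4],0,4],[[0,0,-16.4],0,4],[[0,0,-16.4],0,4],[[0,0,-16.4],0,4]]' 40
```

```text
time: 3.7
position: [0.6016, -0.2617, 0.0294]
ee_rot: [1.775, 2.586, 0.0]
contact_force: [-0.7, -0.7, 5.9]
opening: 0.0434
grip_force: 44.2
```

```bash
python3 -m handwheel '[[[0,0,2],0,4],[[0,0,5],0,4],[[0,0,9.5],0,4],[[0,0,14],0,4],[[0,3,17.5],-2,4],[[-0.5,7,19.5],-5,4],[[-1.5,11.5,21],-8,4],[[-2.5,16.3,21],-11,4],[[-3.5,21,21],-12,4],[[-4.5,25.5,21],-12,4],[[-5,29,21],-12,4],[[-5,29,21],-12,4],[[-5,29,21],-12,4]]'
python3 - <<'E'
from h import *
m,p,d=shot('wrist'); cv2.imwrite('pics/w2.png',p); np.savez('w2.npz',p=p,d=d,R=m['R'],t=m['t'],K=[m['fx'],m['fy'],m['cx'],m['cy']],D=m['distortion'])
s=sense(); print(np.round(s['position'],4),s['contact_force'],s['opening'])
for k in('clip','clip_knob','bracket_stop','cover'):
  for o in outline_of('wrist',k):
    P=pts(m,d,o['pixels']); print(k,o['conf'],np.round(o['location']),np.round(np.median(P,0),4),np.round(np.percentile(P,[2,98],axis=0),3).tolist())
E
```

```text
time: 5.0
position: [0.5498, 0.0299, 0.2361]
ee_rot: [2.037, 2.392, -0.001]
contact_force: [0.9, 0.8, -2.7]
opening: 0.0428
grip_force: 43.2
[0.55   0.029  0.2361] [-0.17566798 -0.22849094 -2.0126666 ] 0.04327203857148471
clip_knob 0.66 [248. 514.] [0.7506 0.0087 0.0861] [[0.741, -0.02, 0.008], [0.772, 0.028, 0.125]]
bracket_stop 0.66 [ 36. 364.] [0.6021 0.1542 0.0219] [[0.433, 0.113, 0.013], [0.722, 0.188, 0.089]]
cover 0.92 [315. 491.] [ 0.8141 -0.1045  0.0035] [[0.779, -0.187, 0.002], [0.843, -0.085, 0.024]]
cover 0.89 [405. 148.] [ 0.4319 -0.2869  0.0036] [[0.375, -0.317, 0.002], [0.446, -0.256, 0.026]]
cover 0.83 [193. 280.] [0.5468 0.0657 0.2116] [[0.498, -0.006, 0.21], [0.591, 0.111, 0.242]]
cover 0.57 [377.   6.] [ 0.2548 -0.2832  0.0034] [[0.246, -0.305, 0.001], [0.27, -0.27, 0.005]]
```

View pics/w2.png

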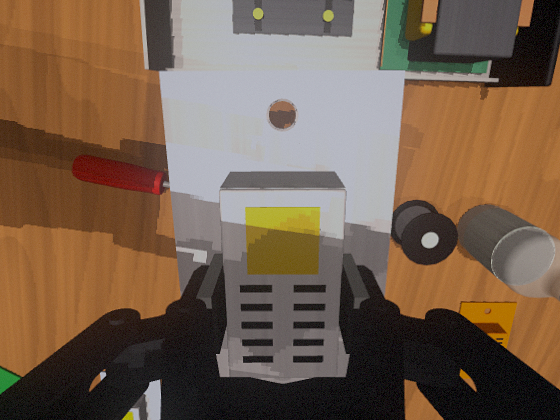

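The cover is held squarely, with its far hole at (282,114). The amplifier shows in the strip above it, so I'll step forward to see the studs past the cover.

```bash
cat > snap.py <<'E'
import sys
from h import *
m,p,d=shot('wrist'); f=sys.argv[1]; cv2.imwrite(f'pics/{f}.png',p); np.savez(f+'.npz',p=p,d=d,R=m['R'],t=m['t'],fx=m['fx'],fy=m['fy'],cx=m['cx'],cy=m['cy'],distortion=m['distortion'])
s=sense(); print(np.round(s['position'],4))
E
python3 -m handwheel '[[[-0.7,4,2],0,4],[[-1.4,7,4],0,4],[[-1.4,8,4],0,4],[[-1.4,8,4],0,4],[[-1.4,8,4],0,4]]'; python3 snap.py a1
python3 -m handwheel '[[[-0.6,4,0],0,4],[[-1.1,7,0],0,4],[[-1.1,7,0],0,4],[[-1.1,7,0],0,4],[[-1.1,7,0],0,4]]'; python3 snap.py a2
python3 - <<'E'
import cv2,numpy as np
a,b=cv2.imread('pics/a1.png'),cv2.imread('pics/a2.png')
cv2.imwrite('pics/a12.png',np.vstack([a[:190],b[:190]]))
E
```

```text
time: 5.75
position: [0.5362, 0.108, 0.2751]
ee_rot: [-2.04, -2.388, 0.003]
contact_force: [-1.1, -0.4, -3.0]
opening: 0.0432
grip_force: 43.3
[0.5361 0.1078 0.2748]
time: 6.3
position: [0.5255, 0.1777, 0.2756]
ee_rot: [2.041, 2.388, -0.002]
contact_force: [-0.3, -0.3, -2.0]
opening: 0.0431
grip_force: 43.2
[0.5255 0.1777 0.2758]
```

View pics/a12.png

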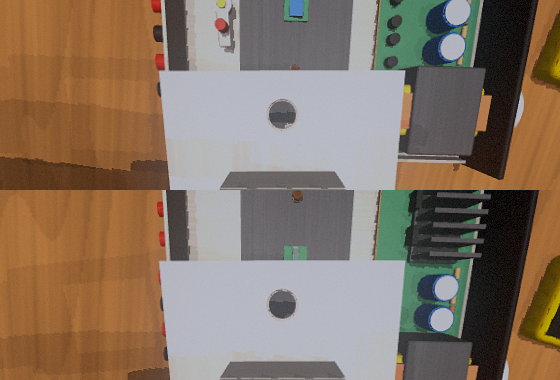

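```bash
cat > an.py <<'E'
from h import *
L=lambda f:np.load(f+'.npz')
def line(P,nm):
    v=cv2.fitLine(P[:,:2].astype(np.float32),cv2.DIST_HUBER,0,.002,.001).ravel()
    a=np.degrees(np.arctan2(v[1],v[0]))%180; print(nm,len(P),'ang',round(a,2),'pt',np.round(v[2:],4)); return a,v[2:]
allm=np.ones((420,560),bool)
for f in('top0','a1','a2'):
    z=L(f); m=camera_model('top') if f=='top0' else {k:z[k] for k in('R','t','fx','fy','cx','cy','distortion')}
    P=pts(m,z['d'],allm)
    roi=lambda a,b,c,d_,e,g:P[(P[:,0]>a)&(P[:,0]<b)&(P[:,1]>c)&(P[:,1]<d_)&(P[:,2]>e)&(P[:,2]<g)]
    line(roi(.36,.46,.1,.42,.069,.079),f+' rear')
    line(roi(.66,.76,.1,.42,.083,.094),f+' front')
    if f!='top0':
        dd=z['d']; hp=np.zeros((420,560),bool); hp[70:180,170:400]=1
        Q=pts(m,dd,hp); print('flange z in hand',np.round(np.percentile(Q[:,2],[10,50]),4))
def bypix(m,d,boxes,zs):
    # ray of pixel with plane z
    K=np.array([[m['fx'],0,m['cx']],[0,m['fy'],m['cy']],[0,0,1.]])
    for (nm,r,c,zp) in boxes:
        u=cv2.undistortPoints(np.array([[[c,r]]],float),K,np.array(m['distortion']))[0,0]
        R,t=np.array(m['R']),np.array(m['t']); o=-R.T@t; v=R.T@np.array([u[0],u[1],1])
        X=o+v*(zp-o[2])/v[2]; print(nm,np.round(X,4),'depth',np.round(d[int(r),int(c)],4),'exp',round((R@X+t)[2],4))
# stud blobs: brown (r>g>b) in a dark bracket
for f,box,zp in(('a1',(52,74,280,310),.04),('a2',(0,16,280,312),.04),('top0',(210,221,129,140),.04),('top0',(203,214,178,189),.04)):
    z=L(f); m=camera_model('top') if f=='top0' else {k:z[k] for k in('R','t','fx','fy','cx','cy','distortion')}
    p=z['p'].astype(int); s=p[...,2]-p[...,0]; mk=np.zeros_like(s,bool); a,b,c,d_=box
    mk[a:b,c:d_]=s[a:b,c:d_]>25; r,cc=np.nonzero(mk); print(f,'blob',mk.sum(),r.min(),r.max(),cc.min(),cc.max(), 'mean',r.mean().round(1),cc.mean().round(1), 'z',np.round(pts(m,z['d'],mk),3)[:, 2].max())
    bypix(m,z['d'],[('stud',r.mean(),cc.mean(),zp)],0)
for f in('a1','a2'):
    z=L(f); m={k:z[k] for k in('R','t','fx','fy','cx','cy','distortion')}
    hp=z['d'][60:170,230:330]; 
    mk=(hp>np.median(z['d'][75:90,200:250])+.03).astype(np.uint8); mk[:30]=0;mk[90:]=0
    n,l,st,ce=cv2.connectedComponentsWithStats(mk); i=1+np.argmax(st[1:,4]); print(f,'hole',st[i],ce[i])
    Q=pts(m,z['d'],np.pad(np.ones((10,40),bool),((75,335),(200,320)))); zf=np.median(Q[:,2])
    bypix(m,z['d'],[('hole',ce[i][1]+60,ce[i][0]+230,zf)],0)
E
python3 an.py
```

```text
top0 rear 137 ang 97.56 pt [0.418 0.241]
top0 front 459 ang 94.13 pt [0.7069 0.2503]
a1 rear 437 ang 97.65 pt [0.4225 0.2168]
a1 front 3991 ang 72.78 pt [0.688  0.1842]
flange z in hand [0.2489 0.2498]
a2 rear 430 ang 97.49 pt [0.4132 0.2851]
a2 front 4574 ang 86.64 pt [0.697 0.229]
flange z in hand [0.2495 0.2504]
a1 blob 35 65 69 290 298 mean 67.4 294.0 z 0.041
stud [0.5325 0.2036 0.04  ] depth 0.3392 exp 0.3375
a2 blob 78 0 10 293 301 mean 4.6 296.9 z 0.043
stud [0.5159 0.3263 0.04  ] depth 0.3228 exp 0.3224
top0 blob 8 214 216 133 135 mean 215.1 133.9 z 0.042
stud [0.5171 0.3243 0.04  ] depth 1.1644 exp 1.1605
top0 blob 7 207 210 182 183 mean 208.7 182.6 z 0.04
stud [0.533  0.2002 0.04  ] depth 1.1651 exp 1.1599
a1 hole [ 39  41  27  28 579] [51.99827288 54.27806563]
hole [0.5265 0.1724 0.2499] depth 0.372 exp 0.1457
a2 hole [ 39  41  27  27 576] [52.01909722 54.19618056]
hole [0.5159 0.2421 0.2505] depth 0.36 exp 0.1457
```

```bash
python3 -m handwheel '[[[-0.1,4.3,0],-1.4,4],[[-0.1,8.5,0],-1.4,4],[[-0.1,8.5,-4],-1.4,4],[[-0.1,8.5,-8],-1.4,4],[[-0.1,8.5,-12],-1.4,4],[[-0.1,8.5,-16],-1.4,4],[[-0.1,8.5,-18.5],-1.4,4],[[-0.1,8.5,-19.1],-1.4,4],[[-0.1,8.5,-19.1],-1.4,4],[[-0.1,8.5,-19.1],-1.4,4]]'
python3 - <<'E'
from h import *
s=sense();print(np.round(s['position'],4),np.round(s['contact_force'],2))
m,p,d=shot('top'); A=cv2.resize(p[125:270,90:230],(400,414),interpolation=3)
m,p,d=shot('wrist'); cv2.imwrite('pics/b1.png',np.hstack([A,cv2.resize(p,(400,414))]))
E
```

```text
time: 7.35
position: [0.5257, 0.2642, 0.0875]
ee_rot: [2.068, 2.362, 0.005]
contact_force: [0.2, -0.4, -2.7]
opening: 0.0433
grip_force: 43.1
[0.5257 0.2642 0.0875] [ 0.2  -0.44 -2.71]
```

View pics/b1.png

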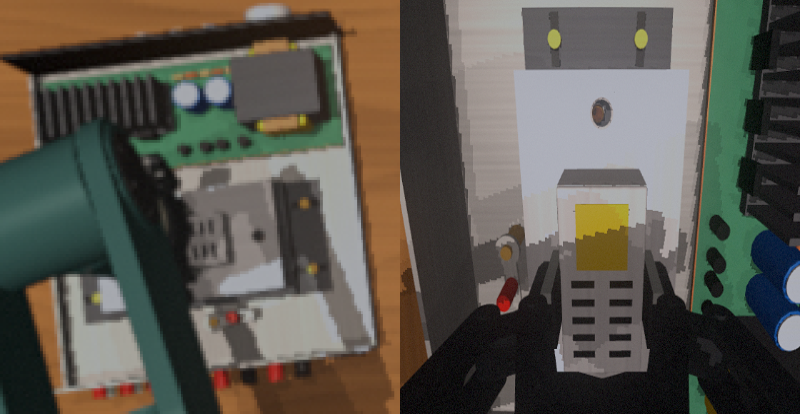

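The far stud shows through the far hole at (600,112). I'll measure that offset before touching.

```bash
cat > hs.py <<'E'
from h import *
import sys
def ray(m,r,c,zp):
    K=np.array([[m['fx'],0,m['cx']],[0,m['fy'],m['cy']],[0,0,1.]])
    u=cv2.undistortPoints(np.array([[[c,r]]],float),K,np.array(m['distortion']))[0,0]
    R,t=np.array(m['R']),np.array(m['t']); o=-R.T@t; v=R.T@np.array([u[0],u[1],1]); return o+v*(zp-o[2])/v[2]
m,p,d=shot('wrist'); s=sense(); print(np.round(s['position'],4),np.round(s['contact_force'],2))
zf=np.median(pts(m,d,np.pad(np.ones((10,20),bool),((75,335),(190,350))))[:,2])
q=p[85:150,255:310].astype(int); np.save('q.npy',q)
dk=(q.max(2)<150).astype(np.uint8); n,l,st,ce=cv2.connectedComponentsWithStats(dk); i=1+np.argmax(st[1:,4]); H=ray(m,ce[i][1]+85,ce[i][0]+255,zf)
x,y,w,h,_=st[i]; print('hole box',x+255,y+85,w,h)
br=(q[...,2]-q[...,0]>18)&(l==i); r,c=np.nonzero(br); print('brown',len(r),r.min()+85,r.max()+85,c.min()+255,c.max()+255)
S=ray(m,r.mean()+85,c.mean()+255,.039)
Hb=ray(m,y+h/2-.5+85,x+w/2-.5+255,zf)
print('zf',zf.round(4),'hole',H.round(4),Hb.round(4),'stud',S.round(4),'shift',(S-H)[:2].round(4))
cv2.imwrite(sys.argv[1],cv2.resize(p[60:170,220:350],(780,600),interpolation=3))
E
python3 hs.py pics/hs1.png
```

```text
[0.5257 0.2646 0.0879] [-0.72 -0.61 -2.22]
hole box 269 99 29 30
brown 193 107 124 269 285
zf 0.063 hole [0.5181 0.3293 0.063 ] [0.5183 0.3296 0.063 ] stud [0.5164 0.3271 0.039 ] shift [-0.0017 -0.0022]
```

View pics/hs1.png

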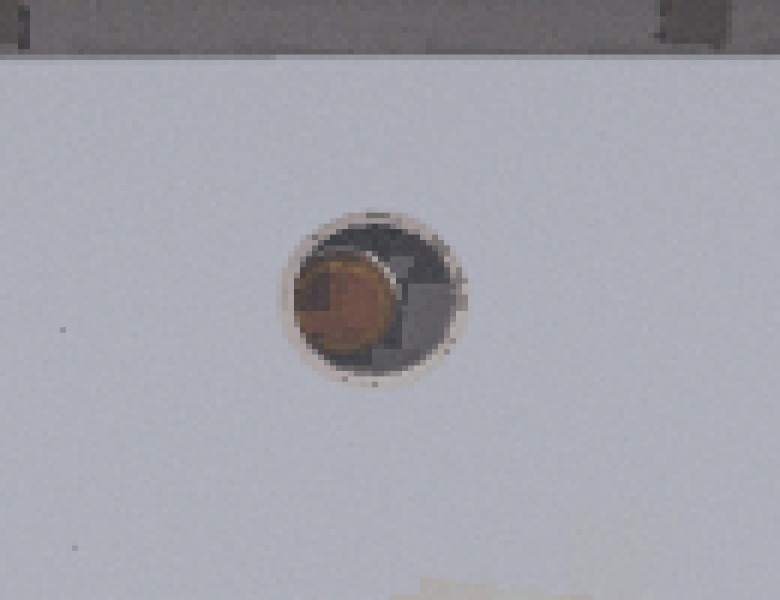

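The stud sits left of centre in the hole, so I correct by about −1.7 mm in x and −2.2 mm in y, then go down part way.

```bash
python3 -m handwheel '[[[-0.17,-0.22,0],0,4],[[-0.17,-0.22,-0.6],0,4],[[-0.17,-0.22,-1.2],0,4],[[-0.17,-0.22,-1.2],0,4],[[-0.17,-0.22,-1.2],0,4]]'
python3 hs.py pics/hs2.png
```

```text
time: 8.0
position: [0.5221, 0.2619, 0.0726]
ee_rot: [-2.068, -2.364, 0.002]
contact_force: [0.5, -0.2, -3.2]
opening: 0.0432
grip_force: 43.2
[0.5224 0.262  0.073 ] [-0.4   0.53 -2.61]
hole box 267 100 30 30
brown 268 103 122 277 295
zf 0.0477 hole [0.5138 0.3265 0.0477] [0.5138 0.3263 0.0477] stud [0.5154 0.327  0.039 ] shift [0.0016 0.0005]
```

```bash
python3 -m handwheel '[[[0.14,0.05,0],0,4],[[0.14,0.05,-0.2],0,4],[[0.14,0.05,-0.3],0,4],[[0.14,0.05,-0.3],0,4]]'
python3 hs.py pics/hs3.png
```

```text
time: 8.45
position: [0.5238, 0.2624, 0.0701]
ee_rot: [-2.068, -2.365, 0.001]
contact_force: [-0.3, 0.7, -2.5]
opening: 0.0432
grip_force: 43.2
[0.5238 0.2625 0.0702] [ 0.27  0.98 -1.86]
hole box 268 100 30 29
brown 308 104 123 273 292
zf 0.0449 hole [0.5156 0.3271 0.0449] [0.5158 0.3271 0.0449] stud [0.5158 0.327  0.039 ] shift [ 0.0002 -0.0001]
```

The hole and stud now agree to 0.2 mm. I go down gently.

```bash
python3 -m handwheel '[[[0,0,-0.1],0,4],[[0,0,-0.2],0,4],[[0,0,-0.3],0,4],[[0,0,-0.3],0,4]]'; python3 -m handwheel '[[[0,0,-0.1],0,4],[[0,0,-0.15],0,4],[[0,0,-0.15],0,4]]'
```

```text
time: 8.9
position: [0.5238, 0.2624, 0.0671]
ee_rot: [-2.068, -2.365, 0.001]
contact_force: [0.4, 0.3, -2.1]
opening: 0.0432
grip_force: 43.2
time: 9.2
position: [0.5238, 0.2625, 0.0657]
ee_rot: [-2.068, -2.365, 0.0]
contact_force: [-0.2, 0.6, -1.5]
opening: 0.0434
grip_force: 43.2
```

```bash
python3 -m handwheel '[[[0,0,-0.1],0,4],[[0,0,-0.2],0,4],[[0,0,-0.3],0,4],[[0,0,-0.3],0,4]]'; python3 -m handwheel '[[[0,0,-0.1],0,4],[[0,0,-0.2],0,4],[[0,0,-0.25],0,4],[[0,0,-0.25],0,4]]'; python3 hs.py pics/hs4.png
```

```text
time: 9.6
position: [0.5237, 0.2624, 0.0625]
ee_rot: [-2.068, -2.365, 0.001]
contact_force: [0.5, 0.7, -1.9]
opening: 0.0433
grip_force: 43.2
time: 10.0
position: [0.5238, 0.2625, 0.0602]
ee_rot: [-2.068, -2.365, 0.0]
contact_force: [0.5, -0.2, -2.2]
opening: 0.0431
grip_force: 43.2
[0.5239 0.2625 0.0603] [-0.65 -0.66 -3.42]
hole box 269 100 28 29
brown 362 104 125 272 292
zf 0.0351 hole [0.5157 0.3271 0.0351] [0.5159 0.3272 0.0351] stud [0.5157 0.3272 0.039 ] shift [0.0001 0.0001]
```

```bash
python3 -m handwheel '[[[0,0,-0.05],0,4],[[0,0,-0.1],0,4],[[0,0,-0.1],0,4]]'; python3 -m handwheel '[[[0,0,-0.05],0,4],[[0,0,-0.07],0,4],[[0,0,-0.07],0,4]]'; python3 -m handwheel '[[[0,0,-0.05],0,4],[[0,0,-0.05],0,4]]'
```

```text
time: 10.35
position: [0.524, 0.2625, 0.0595]
ee_rot: [2.068, 2.365, 0.0]
contact_force: [-0.7, 0.6, -1.2]
opening: 0.0435
grip_force: 43.4
time: 10.65
position: [0.524, 0.2626, 0.0594]
ee_rot: [2.068, 2.365, 0.001]
contact_force: [-3.5, -1.0, 2.5]
opening: 0.0435
grip_force: 43.9
time: 10.85
position: [0.524, 0.2626, 0.0593]
ee_rot: [2.068, 2.365, 0.001]
contact_force: [-4.3, -1.6, 5.2]
opening: 0.043
grip_force: 44.1
```

It's seated: z has stopped at 59.3 mm and the force is turning upward. I release and rise.

```bash
python3 -m handwheel '[[[0,0,0],0,4.8],[[0,0,0],0,5.6],[[0,0,0],0,6.2],[[0,0,0],0,6.2],[[0,0,2],0,6.2],[[0,0,5],0,6.2],[[0,0,9],0,6.2],[[0.6,-4.5,11],0,6.2],[[1,-7,11],0,3],[[1,-7,11],0,0],[[1,-7,11],0,0],[[1,-7,11],0,0]]'
cat > chk.py <<'E'
from h import *
s=sense();print(np.round(s['position'],4),np.round(s['contact_force'],2),s['opening'])
m,p,d=shot('wrist'); cv2.imwrite('pics/c2.png',p)
P=pts(m,d,np.ones((420,560),bool)); C=np.array([.5242,.2645]); a=np.radians(97.55); u=np.array([np.cos(a),np.sin(a)]); n=np.array([u[1],-u[0]])
Y=(P[:,:2]-C)@u; X=(P[:,:2]-C)@n
k=(abs(X)<.046)&(abs(Y)<.078)&((abs(X)>.026)|(abs(Y)>.045))&(P[:,2]>.025)&(P[:,2]<.042)
A=np.c_[X[k],Y[k],np.ones(k.sum())]; r=np.linalg.lstsq(A,P[k,2],rcond=None)[0]; print('plane tilt x,y,z',r.round(4),k.sum())
k=(abs(X)<.03)&(abs(Y)<.05)&(P[:,2]>.056)&(P[:,2]<.072); q=cv2.minAreaRect(P[k,:2].astype(np.float32)); print('house',q)
pr=p.astype(int)
red=((pr[...,2]>110)&(pr[...,1]<70)&(pr[...,0]<70)); R=pts(m,d,red); Xr=(R[:,:2]-C)@n;Yr=(R[:,:2]-C)@u
k=(Xr>-.12)&(Xr<-.03)&(abs(Yr)<.06)&(R[:,2]>.035); print('knob n',k.sum(),np.median(R[k],0).round(4) if k.any() else '',R[k].max(0).round(4) if k.any() else '')
k&=R[:,2]>.052; print('knob top',k.sum(),R[k].mean(0).round(4) if k.any() else '')
for nm in('screwdriver','nut_tray'):pass
E
python3 chk.py
```

```text
time: 12.05
position: [0.5334, 0.1932, 0.1673]
ee_rot: [-2.067, -2.364, 0.001]
contact_force: [-0.1, -0.1, -0.4]
opening: 0.0038
grip_force: 0.0
[0.5334 0.1932 0.1673] [-0.09 -0.12 -0.43] 0.003763890597485004
plane tilt x,y,z [ 0.001 -0.001  0.034] 16732
house ((0.5246936082839966, 0.2645559012889862), (0.0443175807595253, 0.08013910055160522), 7.683532238006592)
knob n 112 [0.4032 0.2713 0.0599] [0.468  0.2988 0.0623]
knob top 103 [0.4138 0.2715 0.0595]
```

View pics/c2.png

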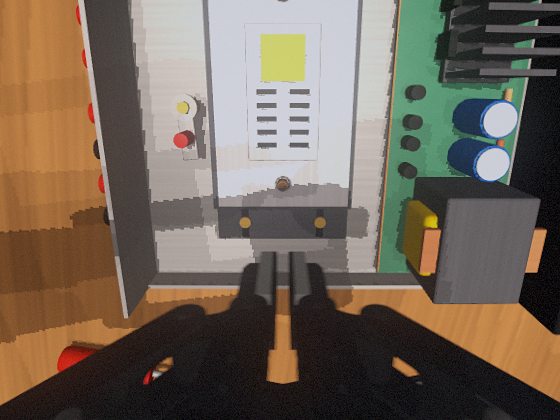

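The cover lies flat: tilt about 0.001, flange top at 34 mm, and both studs visible in the holes. The knob is at (183,139) and the pivot at (184,106). Next I locate both in world coordinates.

```bash
python3 - <<'E'
from h import *
exec(open('hs.py').read().split("m,p,d=shot")[0])
m,p,d=shot('wrist'); q=p.astype(int)
mk=np.zeros((420,560),bool); mk[120:160,165:205]=1
red=mk&(q[...,2]>90)&(q[...,2]-q[...,1]>50); P=pts(m,d,red); r,c=np.nonzero(red); print('red',red.sum(),r.min(),r.max(),c.min(),c.max(),'z',np.percentile(P[:,2],[5,50,95]).round(4)); 
t=P[:,2]>.053; print('top pts',t.sum(),((P[t].max(0)+P[t].min(0))/2).round(4),P[t].min(0).round(4),P[t].max(0).round(4))
mk[:]=0; mk[90:122,170:205]=1; y=mk&(q[...,2]-q[...,0]>60); P=pts(m,d,y); print('brass',y.sum(),np.median(P,0).round(4))
a=np.radians(7.6); C=np.array([.5247,.2646]); ex=np.array([np.cos(a),np.sin(a)]);ey=np.array([-ex[1],ex[0]])
K=P
for nm,pt in(('brass',np.median(P,0)),('knob',(lambda Z:(Z.max(0)+Z.min(0))/2)(pts(m,d,red)[t]))): 
    v=pt[:2]-C; print(nm,'rel cover',(v@ex).round(4),(v@ey).round(4))
E
```

```text
red 187 131 148 173 187 z [0.0561 0.0573 0.0584]
top pts 179 [0.4629 0.2278 0.0573] [0.4583 0.2231 0.0559] [0.4676 0.2326 0.0587]
brass 115 [0.4592 0.2476 0.0414]
brass rel cover -0.0672 -0.0082
knob rel cover -0.0661 -0.0283
```

```bash
python3 -m handwheel '[[[-4,2,0],2,3],[[-7.05,3.46,0],3,3],[[-7.05,3.46,-3],3,3],[[-7.05,3.46,-6],3,3],[[-7.05,3.46,-6],3,3],[[-7.05,3.46,-6],3,3]]'; python3 -c "
from h import *
s=sense();print(np.round(s['position'],4),s['opening'])
m,p,d=shot('wrist'); cv2.imwrite('pics/k1.png',p)"
```

```text
time: 12.75
position: [0.463, 0.2275, 0.1078]
ee_rot: [-2.004, -2.418, 0.002]
contact_force: [-0.0, -1.1, 0.7]
opening: 0.0301
grip_force: 0.0
[0.463  0.2275 0.1078] 0.030055903735890805
```

View pics/k1.png

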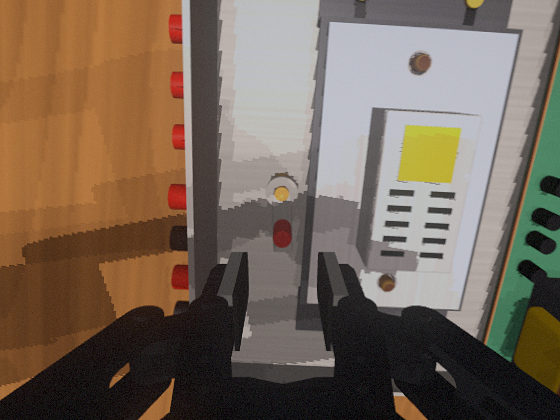

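Both studs show through the holes, and the knob at (282,233) is centred between the fingers. I go down, cage it, and swing.

```bash
python3 -m handwheel '[[[0,0,-2],0,3],[[0,0,-3.5],0,3],[[0,0,-4.6],0,3],[[0,0,-4.6],0,3],[[0,0,-4.6],0,1.2],[[0,0,-4.6],0,1.2],[[0,0,-4.6],0,1.2],[[0,0,-4.6],0,1.2]]' 20; python3 -m handwheel '[[[0.32,0.09,0],8.5,1.2],[[0.6,0.22,0],17,1.2],[[0.86,0.39,0],25.5,1.2],[[1.07,0.58,0],34,1.2],[[1.07,0.58,0],34,1.2]]'
```

```text
time: 13.6
position: [0.4639, 0.2273, 0.0629]
ee_rot: [2.005, 2.417, 0.002]
contact_force: [0.7, 0.1, 0.6]
opening: 0.0119
grip_force: 0.1
time: 14.1
position: [0.4741, 0.2331, 0.0623]
ee_rot: [-1.211, -2.899, -0.0]
contact_force: [-0.7, -0.7, 0.2]
opening: 0.0119
grip_force: 0.3
```

```bash
python3 -m handwheel '[[[0.18,0.21,0],8.5,1.2],[[0.33,0.45,0],16.5,1.2],[[0.44,0.70,0],24.5,1.2],[[0.52,0.97,0],33,1.2],[[0.56,1.25,0],41,1.2],[[0.56,1.53,0],49,1.2],[[0.54,1.75,0],55,1.2],[[0.54,1.75,0],55,1.2]]'; python3 -m handwheel '[[[-0.02,0.08,0],0,1.2],[[-0.02,0.15,0],0,1.2],[[-0.02,0.15,0],0,1.2]]'
```

```text
time: 14.9
position: [0.4796, 0.2502, 0.0622]
ee_rot: [-0.26, 3.13, -0.001]
contact_force: [0.1, -0.8, -0.5]
opening: 0.0121
grip_force: 0.5
time: 15.2
position: [0.4798, 0.2517, 0.0622]
ee_rot: [-0.262, 3.13, -0.0]
contact_force: [1.3, -0.8, -1.0]
opening: 0.0118
grip_force: 0.9
```

```bash
python3 -m handwheel '[[[0,0.1,0],0,1.2],[[0,0.15,0],0,1.2],[[0,0.15,0],0,1.2]]'
```

```text
time: 15.5
position: [0.4798, 0.2525, 0.0622]
ee_rot: [-0.263, 3.13, -0.003]
contact_force: [2.9, -4.3, -0.9]
opening: 0.012
grip_force: 2.5
```

At the stop: the force pushes back at 4 N. I release, rise, and check.

```bash
python3 -m handwheel '[[[0,-0.1,0],0,1.4],[[0,-0.1,0],0,2.2],[[0,-0.1,0],0,2.2],[[0,-0.1,2],0,2.2],[[0,-0.1,6],0,2.2],[[0,-0.1,11],0,2.2],[[0,-4,15],0,2.2],[[0,-8,15],-8,2.2],[[0,-12,15],-16,2.2],[[0,-16,15],-24,2.2],[[0,-20,15],-32,2.2],[[0,-20,15],-32,2.2]]'
python3 - <<'E'
from h import *
z=np.load('top0.npz'); m,p,d=shot('top')
for k in('screwdriver','nut_tray','cleaner','solder_reel'):
    o=outline_of('top',k); print(k,[np.round(x['location']).tolist() for x in o[:2]])
A=lambda q:cv2.resize(q[125:270,90:230],(390,404),interpolation=3)
B=cv2.resize(p[90:290,80:290],(400,404),interpolation=3)
cv2.imwrite('pics/f1.png',np.hstack([A(p),B]))
E
```

```text
time: 16.7
position: [0.4792, 0.0498, 0.2123]
ee_rot: [0.62, 3.079, -0.002]
contact_force: [-0.6, 1.0, -0.4]
opening: 0.0219
grip_force: 0.0
screwdriver [[264.0, 262.0]]
nut_tray [[183.0, 266.0], [146.0, 264.0]]
cleaner [[116.0, 258.0], [263.0, 261.0]]
solder_reel []
```

View pics/f1.png

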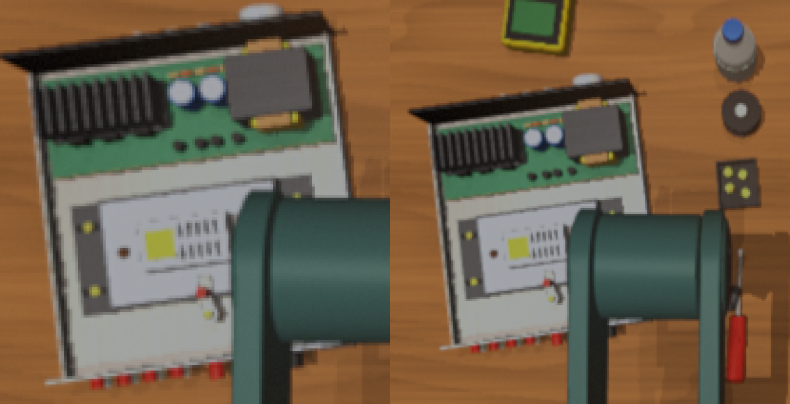

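The clip arm now points over the flange, with the knob at (203,292), and the bench items haven't moved. One numeric check of the knob angle and cover level before handing in.

```bash
python3 - <<'E'
from h import *
C=np.array([.5247,.2646]);a=np.radians(7.6);ex=np.array([np.cos(a),np.sin(a)]);ey=np.array([-ex[1],ex[0]])
for n in('top','scene'):
    m,p,d=shot(n); q=p.astype(int); P=pts(m,d,(q[...,2]>100)&(q[...,2]-q[...,1]>60)&(d>0)); v=np.c_[(P[:,:2]-C)@ex,(P[:,:2]-C)@ey,P[:,2]]
    k=(v[:,0]>-.09)&(v[:,0]<-.02)&(abs(v[:,1])<.05)&(v[:,2]>.04); print(n,k.sum(),'knob rel pivot',((v[k].max(0)+v[k].min(0))/2-[-.067,-.0082,0]).round(4) if k.any() else '')
    A=pts(m,d,np.ones((420,560),bool)); v=np.c_[(A[:,:2]-C)@ex,(A[:,:2]-C)@ey,A[:,2]]
    k=(abs(v[:,0])<.045)&(v[:,1]>.045)&(v[:,1]<.076)&(v[:,2]<.045); print('flange z',np.percentile(v[k,2],[10,50,90]).round(4))
E
```

```text
top 9 knob rel pivot [ 0.0203 -0.0024  0.0563]
flange z [0.0299 0.0328 0.0357]
scene 21 knob rel pivot [ 0.0179 -0.0001  0.0527]
flange z [0.0312 0.0334 0.0348]
```

```bash
python3 -c "
from cell import *
print(finish_job())"
```

```text
the job is handed in; nothing more can be done
None
```

The cover is seated flat on the bracket with both studs up through its holes, the clip is swung to its stop over the flange, the gripper is clear, and the job is handed in (about 17 of the 72 s used; the hand-in call gave no verdict).

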